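Hold a bamboo stake down in the V of the cutting cradle

TASK

First swing the cutting cradle's hinged stop bar over by its ball knob until it rests fully home in its catch. Then take the thick bamboo stake, lay it in the cradle's V with one end butted against the stop bar, and finish while holding it: keep it pressed down firmly onto both faces of the V at both supports, ready for the saw, and do not let go at the end. Leave the other things on the counter where they are.

Things in the scene. Friction and masses are not known exactly. Their poses are not given: they have to be found in the camera images.
- cradle: Stake-cutting cradle fixed to the counter (place and yaw change): plywood base 110 (x) x 285 (y) x 15 mm with two wooden V supports, 80 mm wide (x), 62 mm high, at y = 50 to 95 and y = -95 to -50 mm (this one has a saw kerf); the gap between them is open down to the base. Origin on the counter below the middle of that gap; y runs along the V to the stop bar, x across it away from the robot, z up
- seat (a point): Where the middle of the stake's axis lies when seated in the V and butted on the closed bar: cradle x = 0, y = 0, 55.6 mm above the counter, in the gap between the supports; axes as the cradle's. Both Vs are 90 degrees, 44 mm wide at the top, 22 mm deep, bottom line 40 mm above the counter at x = 0
- stop_bar (a joint): Angle of the steel stop bar, rad: 0 = level across the end of the V in its catch, 1.57 = upright, 1.8 = fully open, leaning away from the robot. Hinge axis along cradle y at x = 43 mm, 55.6 mm above the counter. Stiff: stays where it is left, 1 to 2 N at the knob swings it. Bar 12 mm thick (y), 24 mm deep; closed, its stop face is at y = 140 mm, at the height of the stake's axis
- knob (a point): Centre of the black ball knob, 22 mm in diameter, on the bar's free end, 115 mm from the hinge axis, at cradle y = 146 mm; closed, at x = -72 mm, 55.6 mm above the counter, in front of the base, free on both its y sides (40 mm to the support). The catch, two upright prongs 21 mm apart, tops 63 mm above the counter, stands at x = -42, y = 146 mm
- stake: The thick bamboo stake: round, 22 mm in diameter, 280 mm long, both ends sawn square, 0.05 to 0.1 kg, lying on the counter. Origin in its middle on its axis; x along it. It may be turned either way round and either end may go to the stop
- near_face_stop: Aluminium-lined V face on the -x side (nearer the robot) of the support by the stop bar, at 45 degrees; its origin coincides with the cradle's. The seated stake touches it along a line 7.8 mm to the side of and below the stake's axis
- far_face_stop: Aluminium-lined V face on the +x side (away from the robot) of the support by the stop bar, at 45 degrees; its origin coincides with the cradle's. The seated stake touches it along a line 7.8 mm to the side of and below the stake's axis
- near_face_saw: Aluminium-lined V face on the -x side (nearer the robot) of the support with the saw kerf, at 45 degrees; its origin coincides with the cradle's. The seated stake touches it along a line 7.8 mm to the side of and below the stake's axis
- far_face_saw: Aluminium-lined V face on the +x side (away from the robot) of the support with the saw kerf, at 45 degrees; its origin coincides with the cradle's. The seated stake touches it along a line 7.8 mm to the side of and below the stake's axis
- green_pot: Bystander: green glazed pot, 176 mm across the rim, 145 mm high; origin at the centre of its underside
- seed_tray: Bystander: black plastic seed tray with 15 cells, 190 x 290 x 50 mm high; origin at the centre of its underside
- mister: Bystander: stainless steel mister bottle with a black twist cap and pump, 68 mm across, 202 mm high, upright; origin at the centre of its underside
- trowel: Bystander: aluminium hand trowel with a wooden grip, 305 mm long, lying flat, under 32 mm high; origin under the shoulder of its blade, x towards the tip
- thin_stake: Bystander: the thin bamboo stake, 12 mm in diameter and 280 mm long, lying on the counter beside the thick one (the two change places); origin in its middle on its axis, x along it. Not the one to use
- pruning_saw: Bystander: pruning saw with a dark wooden handle, 340 mm long, lying flat, 25 mm high; origin near the root of its blade, at its underside, x towards the tip
- clay_pot: Bystander: small terracotta pot, 110 mm across, 96 mm high, upright; origin at the centre of its underside

How it is judged:
On the way, in this order (a step that is already met when the one before it is completed fails the run):
1. the stop bar rests in its catch (value of joint stop_bar below 0.05 rad), for 0.2 s.
2. the thick stake lies in the V of both supports with one end against the closed bar (value of joint stop_bar below 0.05 rad and x of stake in the frame of seat between -0.003 and 0.003 m and y of stake in the frame of seat between -0.004 and 0.004 m and z of stake in the frame of seat between -0.003 and 0.003 m and angle between the x axis of stake and the y axis of cradle, either way round below 0.03 rad), for 0.2 s.
At the end, for the whole second after the job is handed in: Bar home in its catch (0.05 rad); the thick stake along the V (0.03 rad), its middle within 3 mm of its seat across and in height and 4 mm along (butted on the bar); still, pressed by the robot (over 2 N), bearing over 0.8 N on each of the four V faces (all of step 2 and contact force between stake and near_face_stop above 0.8 N and contact force between stake and far_face_stop above 0.8 N and contact force between stake and near_face_saw above 0.8 N and contact force between stake and far_face_saw above 0.8 N and (contact force between stake and the fingers above 2 N or contact force between stake and the arm above 2 N) and linear speed of stake below 0.02 m/s); the arm keeps its last pose, push and grip.
It fails at once if another thing on the counter (pot, seed tray, mister, trowel, thin stake, saw) is shifted more than 30 mm (distance of any of green_pot, seed_tray, mister, trowel, thin_stake, pruning_saw, clay_pot from where it was at the start of the episode above 0.03 m).
It also fails if it takes over 51 s, if anything falls off the work surface, if the arm or the gripper's body presses on something with over 40 N, if the wrist force passes 120 N, or if a joint passes its speed limit or range.

ROBOT

A 6-joint arm with a two-finger parallel gripper is mounted at the origin on the work surface. World frame = base frame: x ahead of the robot, y to its left, z up, the work surface at z = 0. Lengths are in m, angles in rad, forces in N, time in s.
With the tool pointing down it reaches from about 0.35 to 0.775 m from the base axis. Payload 7.3 kg.
Tool frame: the origin (TCP) lies on the centre line of the jaws, within the pads' length; the fingertips stand 25 mm ahead of it and the grasp point (between the pads) lies 6 mm ahead of it; z points along the fingers, y is the direction in which the jaws open and shut (so a half turn about z gives the same grasp; the last joint's range is limited). The gripper opens to 92 mm and grips with 3 to 60 N. Pads are 19 mm wide; open, the fingers measure 130 mm over their backs; the gripper's body (75 mm by 190 mm) begins 47 mm behind the grasp point.
Start: joints at [-1.437, 0.342, 1.524, -0, 1.275, -0.146], TCP at [0.145, -0.505, 0.252] pointing down, gripper open.
Joint ranges: [-2.53, 2.53], [-0.77, 2.02], [0.04, 2.7], [-1, 4.14], [0.28, 2.66], [-3.11, 3.11]. Speed limits (rad/s): [2.57, 2.57, 3.14, 3.14, 3.14, 3.14].

INTERFACE

Orientations are given as [roll, pitch, yaw] about the fixed x, y, z axes, in that order (R = Rz(yaw) Ry(pitch) Rx(roll)).
In Python, from cell import telemetry, read_camera, workorder gives the robot as it stands.
- The arm moves only by the shell command python3 -m creep 'ROWS' [FORCE]. ROWS is JSON, one flat list of numbers, 5 for each row, row after row: the opening, from 0 (shut) to 1 (fully open), then the shift along the world's x, y, z in m, then the turn about the world's z in rad. A call has 1 to 12 rows; each row shifts and turns the pose as measured when the row begins; what a row does not reach is not made up. A row lasts 1/8 s, in which the tool goes at most 62.5 mm and 10.7 degrees, less where a joint would pass 70% of its speed; a pose out of reach is approached as far as the arm can. A call is refused whole if a number of a shift passes 0.0625 or a number of a turn 0.188, either way. A call with a gripper value outside its range is refused whole. The fingers move at their own pace and stop on an object; FORCE is the grip in N (left out, the last holds). Time passes only in rows, so rows that do not move let the fingers close. It gives the time, the measured TCP pose, the force and the opening at its end, in the units of the state.
- telemetry.observe(): the state, without advancing time (a new reading comes with each control period).
- read_camera(name): name is "scene" or "top"; returns a dict with "image" (420x560x3 uint8, red, green, blue), "fovy" (degrees; the focal length in pixels is half the picture's height over the tangent of half this angle, whatever the lens; pixels are square), "cx", "cy" (the principal point, pixels), "R" (3x3) and "t" (3): a world point X has camera coordinates R X + t. Camera axes: x right, y down, z forward; pixel columns grow to the right and rows downward; lengths in m; the calibration is good to about 2 mm. A picture is of the moment at which its call begins. There is no depth.
- workorder.hand_in(): hands the job in, once; it reports no verdict.
The state is a dict: "time": time; "qpos": joint angles; "qvel": joint speeds; "joint_efforts": joint torques, N m; "tool_pos": TCP position; "tool_rot": TCP orientation; "contact_force": force on the tool from outside, world axes, zero at the start; "torque": the same for the moment, N m; "opening": finger opening in m.
Only numpy, scipy, OpenCV 4.12 (cv2) and the standard library are available. Lean on these libraries where they do the work, as an engineer would, in place of code of your own. Each camera call takes 0.05 s, during which the arm holds its last target.

## Working session

There is one attempt and no reset: what is moved stays moved. The work goes in short steps, Python scripts to look and compute and a shell command to move; the robot and the scene stay as the last step left them, time stands still between calls to the robot, and variables do not carry over. Pictures are saved under pics/ and viewed, and the job is handed in when it is done.

```bash
ls; mkdir -p pics; python3 - <<'E'
from cell import telemetry, read_camera, workorder
import cv2
s=telemetry.observe(); print(s)
for n in("scene","top"):
    c=read_camera(n); print(n,c["fovy"],c["cx"],c["cy"],c["R"],c["t"])
    cv2.imwrite(f"pics/{n}0.png",c["image"][:,:,::-1])
E
```

```text
pics
{'time': 0.0, 'qpos': array([-1.43699209e+00,  3.42737139e-01,  1.52500403e+00, -1.23916733e-06,
        1.27540055e+00, -1.45976950e-01]), 'qvel': array([ 0.00083647, -0.00151629, -0.00141432,  0.0002316 , -0.00062817,
       -0.0003523 ]), 'joint_efforts': array([ 1.54196012e-03, -4.31229115e+01, -2.44216686e+01,  7.19773024e-02,
        5.60502650e-02, -1.21295593e-04]), 'tool_pos': array([ 0.14495994, -0.50421206,  0.25104199]), 'tool_rot': array([-3.14005990e+00, -2.24152054e-04,  2.79781377e-01]), 'contact_force': array([-0.23368248, -0.74327002, -0.29677772]), 'torque': array([-0.0008095 ,  0.02446496,  0.05432326]), 'opening': 0.09154887748116684}
scene 57.800546004473986 280.28083763413196 207.45747463630903 [[ 0.61574738  0.78775632  0.01717971]
 [ 0.65172263 -0.49692086 -0.5729985 ]
 [-0.44284623  0.36401873 -0.81937634]] [-0.33497121 -0.33114444  1.42242079]
top 49.60693418736561 277.93962608474254 206.76691383981913 [[-0.00590772 -0.99994405 -0.00877509]
 [-0.99589344  0.0066761  -0.09028672]
 [ 0.09034025  0.00820567 -0.99587715]] [0.00485449 0.57487554 1.37991844]
```

View pics/scene0.png

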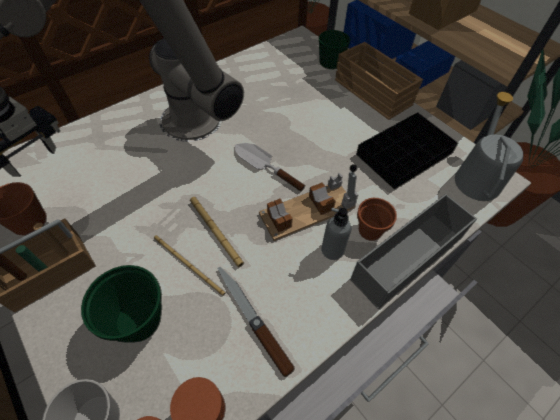

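View pics/top0.png

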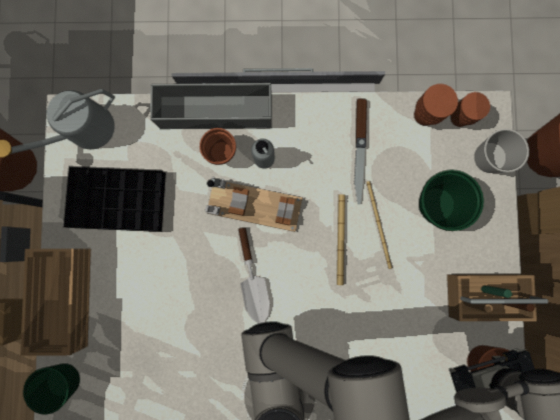

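The scene view shows the cradle near (305,208), the thick stake from (194,199) to (240,264) and the thin one left of it. In the top view the cradle is at (255,205), with the bar's end at about (213,190), and the thick stake runs from (342,196) to (341,283). I'll zoom in next.

```bash
python3 - <<'E'
import cv2
a=cv2.imread("pics/scene0.png")[150:270,240:400]; b=cv2.imread("pics/top0.png")[160:245,190:320]
cv2.imwrite("pics/sz.png",cv2.resize(a,None,fx=5,fy=5,interpolation=cv2.INTER_CUBIC))
cv2.imwrite("pics/tz.png",cv2.resize(b,None,fx=6,fy=6,interpolation=cv2.INTER_CUBIC))
E
```

```text
(no output)
```

View pics/sz.png

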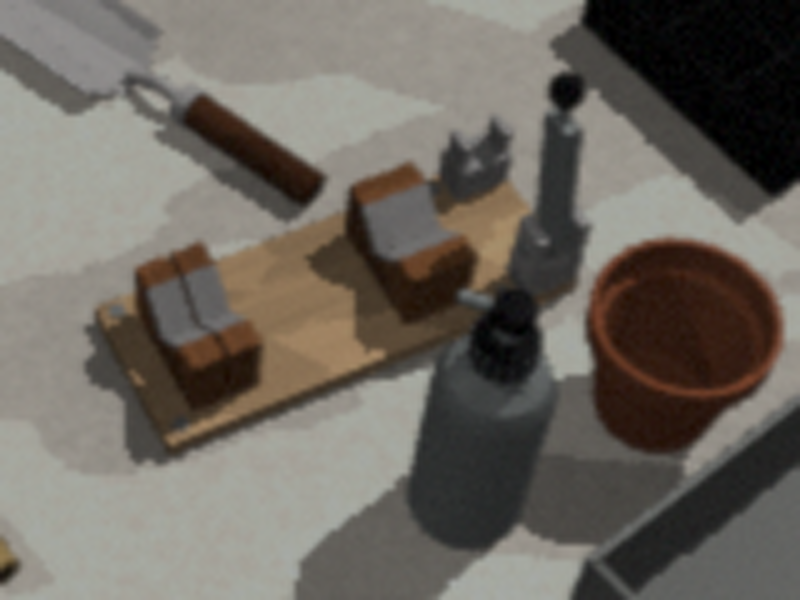

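View pics/tz.png

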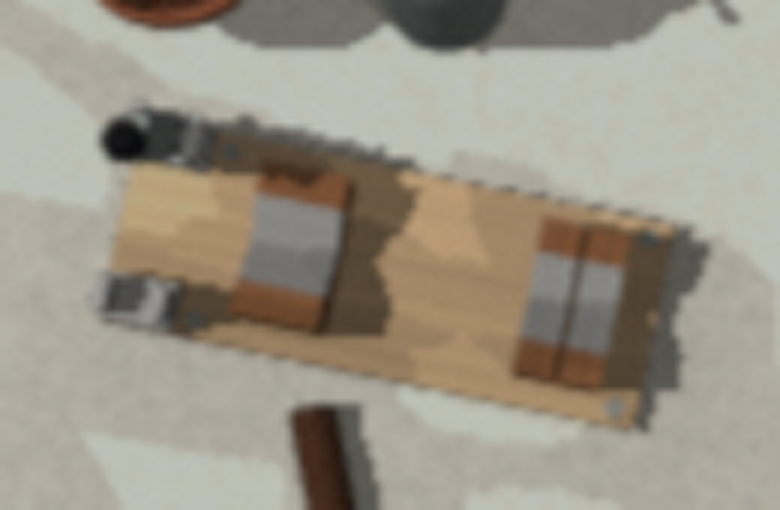

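```bash
cat > h.py <<'E'
import numpy as np, cv2
from cell import telemetry, read_camera
def cam(n,save=None):
    c=read_camera(n); h=c["image"].shape[0]; f=h/2/np.tan(np.radians(c["fovy"])/2)
    c["K"]=np.array([[f,0,c["cx"]],[0,f,c["cy"]],[0,0,1.]]); c["P"]=c["K"]@np.c_[c["R"],c["t"]]
    if save: cv2.imwrite(save,c["image"][:,:,::-1])
    return c
def tri(cs,ct,ps,pt):
    X=cv2.triangulatePoints(cs["P"],ct["P"],np.float64(ps).reshape(-1,2).T,np.float64(pt).reshape(-1,2).T)
    return (X[:3]/X[3]).T
def proj(c,X):
    p=(c["P"]@np.c_[X,np.ones(len(X))].T); return (p[:2]/p[2]).T
def plane(c,p,z):
    p=np.float64(p).reshape(-1,2); d=(c["R"].T@np.linalg.inv(c["K"])@np.c_[p,np.ones(len(p))].T).T
    o=-c["R"].T@c["t"]; return o+d*((z-o[2])/d[:,2])[:,None]
E
cat > m1.py <<'E'
from h import *
cs,ct=cam("scene"),cam("top")
uz=lambda p,o,k:(np.float64(p)+.5)/k-.5+o
L=np.array([[-40,-95],[-40,-50],[40,-95],[40,-50],[-40,50],[-40,95],[40,50],[40,95]])/1e3
s=uz([(137,262),(203,243),(190,362),(260,347),(350,188),(412,165),(398,275),(473,252)],(240,150),5)
t=uz([(602,388),(515,373),(632,230),(545,217),(320,330),(235,313),(352,180),(262,168)],(190,160),6)
X=tri(cs,ct,s,t); print(X.round(4))
def fit(L,X):
    a=L-L.mean(0); b=X-X.mean(0); th=np.arctan2((a[:,0]*b[:,1]-a[:,1]*b[:,0]).sum(),(a*b).sum())
    R=np.array([[np.cos(th),-np.sin(th)],[np.sin(th),np.cos(th)]]); o=X.mean(0)-R@L.mean(0)
    return th,o,(X-o-L@R.T)
for nm,Y in(("tri",X),("top",plane(ct,t,.062)),("scene",plane(cs,s,.062))):
    th,o,r=fit(L,Y[:,:2]); print(nm,th.round(4),o.round(4),"rms",r.std().round(4))
# base corners (z=.015) far/near at saw end, zoom coords
tb=uz([(637,428),(672,235)],(190,160),6); print("base saw end",plane(ct,tb,.015).round(4))
sb=uz([(170,445),(98,310)],(240,150),5); print(plane(cs,sb,.015).round(4))
kn=tri(cs,ct,uz([(567,90)],(240,150),5),uz([(125,138)],(190,160),6)); print("knob",kn.round(4))
c,sn=np.cos(th),np.sin(th)
th,o,r=fit(L,X[:,:2]); R=np.array([[np.cos(th),-np.sin(th)],[np.sin(th),np.cos(th)]]); print("knob local",(R.T@(kn[0,:2]-o)).round(4))
E
python3 m1.py
python3 - <<'E'
from h import *
cs,ct=cam("scene"),cam("top")
for n,c,roi in(("scene",cs,(180,180,260,280)),("top",ct,(325,185,360,295))):
    im=c["image"]; hsv=cv2.cvtColor(im,cv2.COLOR_RGB2HSV); x0,y0,x1,y1=roi
    m=((hsv[...,1]>85)&(hsv[...,0]>10)&(hsv[...,0]<35)).astype(np.uint8); M=np.zeros_like(m); M[y0:y1,x0:x1]=m[y0:y1,x0:x1]
    k,l,st,ce=cv2.connectedComponentsWithStats(M); i=1+st[1:,4].argmax(); cn=cv2.findContours((l==i).astype(np.uint8),0,1)[0][0]
    r=cv2.minAreaRect(cn); b=cv2.boxPoints(r); print(n,st[i],r)
    b=b[np.argsort(b[:,1])]; e=np.array([b[:2].mean(0),b[2:].mean(0)]); print(e)
    if n=="scene": es=e
    else: et=e
X=tri(cs,ct,es[[0,1]],et[[1,0]]); print("tri",X.round(4))
for c,e in((cs,es),(ct,et)):
    P=plane(c,e,.011);print(P.round(4),"mid",P.mean(0).round(4),"len",np.linalg.norm(P[0]-P[1]).round(4))
E
```

```text
[[ 0.5189 -0.0337  0.0695]
 [ 0.5271  0.0096  0.0616]
 [ 0.5965 -0.0508  0.0726]
 [ 0.6053 -0.007   0.0581]
 [ 0.5492  0.1072  0.0622]
 [ 0.5582  0.1501  0.0612]
 [ 0.622   0.088   0.0684]
 [ 0.6311  0.1361  0.0609]]
tri -0.2018 [0.576 0.05 ] rms 0.0017
top -0.1953 [0.5762 0.0499] rms 0.0012
scene -0.2213 [0.5749 0.051 ] rms 0.0032
base saw end [[ 0.5003 -0.0535  0.015 ]
 [ 0.6005 -0.0726  0.015 ]]
[[ 0.6055 -0.0733  0.015 ]
 [ 0.5026 -0.0502  0.015 ]]
knob [[0.6307 0.188  0.1721]]
knob local [0.0259 0.1462]
scene [191 197  52  70 550] ((215.9566650390625, 231.0318145751953), (83.22099304199219, 6.881322383880615), 53.74616622924805)
[[191.34973 197.4769 ]
 [240.5636  264.58673]]
top [337 195   8  90 532] ((340.57501220703125, 239.5012664794922), (6.032495021820068, 89.07096099853516), 0.9548412561416626)
[[341.31717 194.97195]
 [339.83286 284.03058]]
tri [[ 0.3365 -0.1877  0.022 ]
 [ 0.6126 -0.1971  0.0087]]
[[ 0.327  -0.1869  0.011 ]
 [ 0.6142 -0.1969  0.011 ]] mid [ 0.4706 -0.1919  0.011 ] len 0.2874
[[ 0.612  -0.1973  0.011 ]
 [ 0.3363 -0.1876  0.011 ]] mid [ 0.4742 -0.1925  0.011 ] len 0.2758
```

The two views agree: cradle origin near (0.576, 0.050), yaw near -0.198. The knob is at (0.631, 0.188, 0.172), 117 mm from the hinge, so the bar angle is about 1.43 rad. The thick stake's middle is near (0.474, -0.192), heading about -0.035 rad. I'll move above the knob now.

```bash
python3 -m creep '[1,0.038,0.056,0.01,-0.04, 1,0.038,0.056,0.01,-0.04, 1,0.038,0.056,0.01,-0.04, 1,0.038,0.056,0.01,-0.04, 1,0.038,0.056,0.01,-0.04, 1,0.038,0.056,0,-0.04, 1,0.038,0.056,0,-0.04, 1,0.038,0.056,0,-0.04, 1,0.038,0.056,0,-0.04, 1,0.038,0.056,0,-0.04, 1,0.038,0.056,0,-0.04, 1,0.03,0.03,0,-0.04]' 20
```

```text
time: 1.8
tool_pos: [0.5588, 0.0978, 0.2984]
tool_rot: [3.14, -0.007, -0.223]
contact_force: [-0.3, -1.0, 1.6]
opening: 0.0914
```

```bash
python3 -m creep '[1,0.036,0.045,0,0.01, 1,0.036,0.045,0,0.01, 1,0,0,0,0, 1,0,0,0,0]'; python3 - <<'E'
from h import *
cs,ct=cam("scene"),cam("top")
s=telemetry.observe(); print(s["tool_pos"],s["tool_rot"])
a=cs["image"][130:230,290:420]; b=ct["image"][130:230,160:290]
cv2.imwrite("pics/k1.png",cv2.resize(np.hstack([a,b]),None,fx=3,fy=3,interpolation=cv2.INTER_CUBIC)[:,:,::-1])
E
```

```text
time: 2.3
tool_pos: [0.6334, 0.1934, 0.2953]
tool_rot: [3.138, -0.004, -0.199]
contact_force: [0.1, 0.8, -0.0]
opening: 0.0915
[0.63314268 0.19283337 0.29570509] [ 3.138391   -0.00468701 -0.20011679]
```

View pics/k1.png

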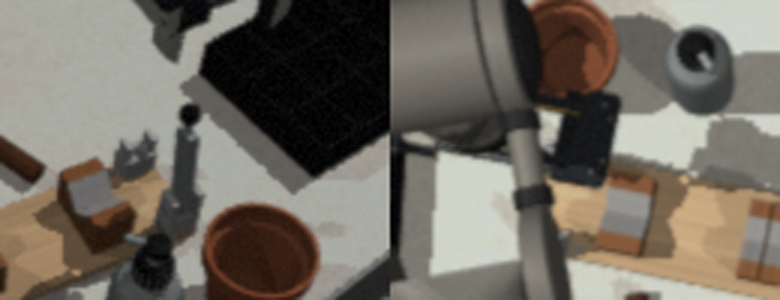

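In the scene crop the knob (190,113) is still upright and clear of the gripper above it. I'll descend with the jaws straddling the knob.

```bash
python3 -m creep '[1,-0.002,-0.004,-0.03,0, 1,0,0,-0.03,0, 1,0,0,-0.03,0, 1,0,0,-0.025,0, 1,0,0,0,0]'; python3 - <<'E'
from h import *
cs=cam("scene")
a=cs["image"][110:230,280:420]
cv2.imwrite("pics/k2.png",cv2.resize(a,None,fx=5,fy=5,interpolation=cv2.INTER_CUBIC)[:,:,::-1])
E
```

```text
time: 3.02
tool_pos: [0.6293, 0.1824, 0.1836]
tool_rot: [3.14, -0.011, -0.208]
contact_force: [0.6, -0.2, -0.3]
opening: 0.0918
```

View pics/k2.png

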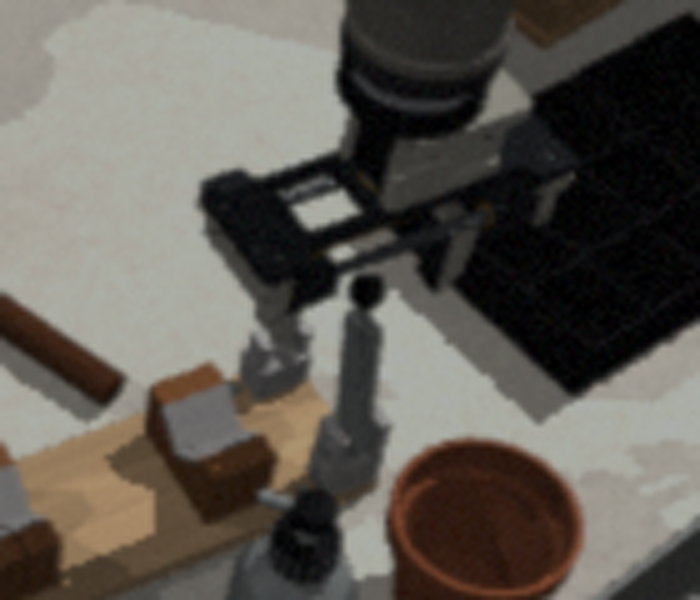

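The knob (366,291) sits midway between the fingertips at (285,310) and (448,280). I'll close gently on it.

```bash
python3 -m creep '[1,0.002,0.005,-0.006,0.005, 0,0,0,0,0, 0,0,0,0,0, 0,0,0,0,0, 0,0,0,0,0, 0,0,0,0,0]' 12
```

```text
time: 3.82
tool_pos: [0.634, 0.1878, 0.1838]
tool_rot: [-3.139, -0.021, -0.203]
contact_force: [0.4, -0.8, -0.6]
opening: 0.0461
```

```bash
python3 -m creep '[0,-0.002,0,-0.005,0, 0,0,0,0,0, 0,0,0,0,0, 0,0,0,0,0, 0,0,0,0,0]' 12
```

```text
time: 4.45
tool_pos: [0.6319, 0.1883, 0.1783]
tool_rot: [-3.139, -0.021, -0.203]
contact_force: [0.1, 0.4, 0.1]
opening: 0.0212
```

Opening is 21 mm against the 22 mm ball, so the jaws hold the knob near its equator. Next I'll follow the arc.

```bash
python3 -m creep '[0,-0.0144,0.0029,-0.003,0, 0,-0.0138,0.0028,-0.005,0, 0,-0.013,0.0026,-0.0067,0, 0,-0.012,0.0025,-0.0084,0, 0,-0.011,0.0022,-0.01,0]' 12
```

```text
time: 5.08
tool_pos: [0.5697, 0.2015, 0.1455]
tool_rot: [-3.135, -0.03, -0.204]
contact_force: [3.9, 1.0, -1.7]
opening: 0.0205
```

```bash
python3 -m creep '[0,-0.01,0.002,-0.011,0, 0,-0.0085,0.0016,-0.0125,0, 0,-0.0065,0.0013,-0.0134,0, 0,-0.0046,0.001,-0.0141,0]' 12
```

```text
time: 5.58
tool_pos: [0.5411, 0.2077, 0.0949]
tool_rot: [-3.133, -0.037, -0.203]
contact_force: [2.1, -0.5, 0.7]
opening: 0.0209
```

```bash
python3 -m creep '[0,-0.0028,0.0006,-0.0147,0, 0,-0.001,0.0002,-0.012,0, 0,0,0,-0.01,0, 0,0,0,-0.006,0]' 12
```

```text
time: 6.08
tool_pos: [0.5392, 0.2083, 0.0534]
tool_rot: [-3.132, -0.042, -0.203]
contact_force: [-5.4, -2.3, 18.0]
opening: 0.0208
```

```bash
python3 -m creep '[0.4,0,0,0,0, 0.5,0,0,0,0, 0.5,0,0,0,0, 0.5,0,0,0.03,0,0.5,0,0,0.04,0, 0.5,0,0,0.05,0, 0.5,-0.05,-0.03,0.03,0, 0.5,-0.05,-0.05,0,0, 0.5,-0.03,-0.06,0,0, 0.5,-0.01,-0.06,0,0, 0.5,0,-0.06,0,0, 0.5,0,-0.06,0,0]'; python3 - <<'E'
from h import *
cs,ct=cam("scene","pics/s3.png"),cam("top","pics/t3.png")
a=cs["image"][130:230,290:400]; b=ct["image"][160:240,190:310]
cv2.imwrite("pics/s3z.png",cv2.resize(a,None,fx=5,fy=5,interpolation=cv2.INTER_CUBIC)[:,:,::-1])
cv2.imwrite("pics/t3z.png",cv2.resize(b,None,fx=6,fy=6,interpolation=cv2.INTER_CUBIC)[:,:,::-1])
E
```

```text
time: 7.58
tool_pos: [0.4034, -0.1066, 0.2038]
tool_rot: [-3.133, -0.045, -0.195]
contact_force: [1.6, 0.4, 0.8]
opening: 0.0458
```

View pics/s3z.png

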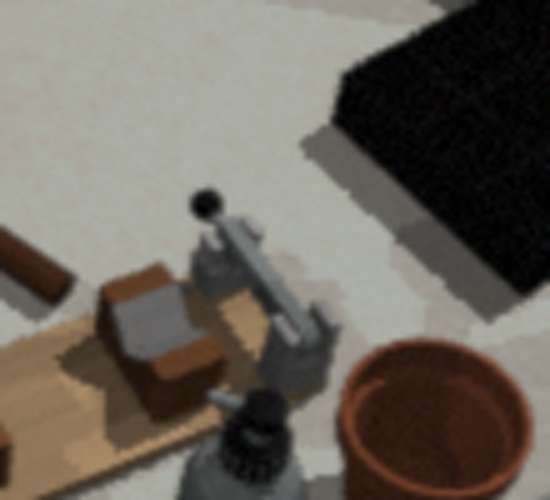

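View pics/t3z.png

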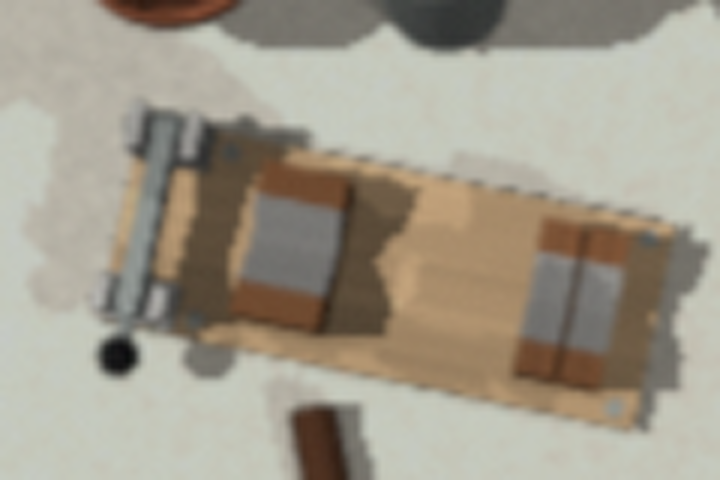

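The bar now lies across the end between both pairs of prongs (top zoom, knob at (118,355)). I'll measure the knob height, then re-measure the cradle and stake, now using the bar too.

```bash
python3 - <<'E'
from h import *
cs,ct=cam("scene"),cam("top")
def dark(c,x0,y0,x1,y1):
    g=c["image"][y0:y1,x0:x1].max(2); m=(g<45).astype(np.uint8)
    k,l,st,ce=cv2.connectedComponentsWithStats(m); i=1+st[1:,4].argmax(); print(st[i]); return ce[i]+[x0,y0]
ps=dark(cs,325,162,340,178); pt=dark(ct,203,212,217,226); print(ps,pt)
k=tri(cs,ct,ps,pt)[0]; th=-.2;o=np.array([.576,.050]); R=np.array([[np.cos(th),-np.sin(th)],[np.sin(th),np.cos(th)]])
print("knob",k.round(4),"local",(R.T@(k[:2]-o)).round(4),"top@.0556",(R.T@(plane(ct,pt,.0556)[0,:2]-o)).round(4),"scene",(R.T@(plane(cs,ps,.0556)[0,:2]-o)).round(4))
b=np.float64(ct["image"])
for z in (0,):
    im=ct["image"]; hsv=cv2.cvtColor(im,cv2.COLOR_RGB2HSV)
    m=((hsv[...,1]>85)&(hsv[...,0]>8)&(hsv[...,0]<35)); ys,xs=np.nonzero(m[185:295,325:360]); 
    print("stake rows",ys.min()+185,ys.max()+185)
    v=np.c_[xs+325,ys+185].astype(np.float32); l=cv2.fitLine(v,cv2.DIST_HUBER,0,.01,.01).ravel()
    pts=[(l[2]+l[0]/l[1]*(r-l[3]),r) for r in(ys.min()+185-.5,ys.max()+185.5)]
    P=plane(ct,pts,.011); print(P.round(4),P.mean(0).round(4),np.hypot(*(P[0]-P[1])[:2]),"heading",np.arctan2(*(P[0]-P[1])[[1,0]]))
E
```

```text
[ 4  7  5  5 19]
[ 4  5  5  5 18]
[330.78947368 170.63157895] [209.27777778 218.88888889]
knob [0.5368 0.2089 0.0566] local [-0.07    0.1479] top@.0556 [-0.07   0.148] scene [-0.0706  0.1486]
stake rows 195 256
[[ 0.6135 -0.1968  0.011 ]
 [ 0.4205 -0.1911  0.011 ]] [ 0.517 -0.194  0.011] 0.19305928602273445 heading -0.029395596205016788
```

```bash
python3 - <<'E'
from h import *
cs,ct=cam("scene"),cam("top")
a=cs["image"][190:270,310:390]; b=ct["image"][125:185,230:310]
cv2.imwrite("pics/ms.png",cv2.resize(a,None,fx=6,fy=6,interpolation=cv2.INTER_CUBIC)[:,:,::-1])
cv2.imwrite("pics/mt.png",cv2.resize(b,None,fx=6,fy=6,interpolation=cv2.INTER_CUBIC)[:,:,::-1])
E
```

```text
(no output)
```

View pics/ms.png

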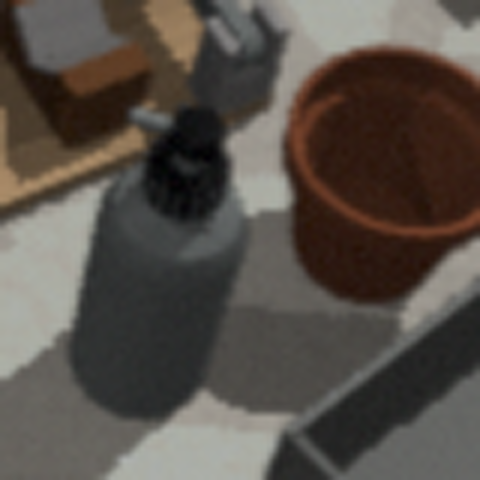

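View pics/mt.png

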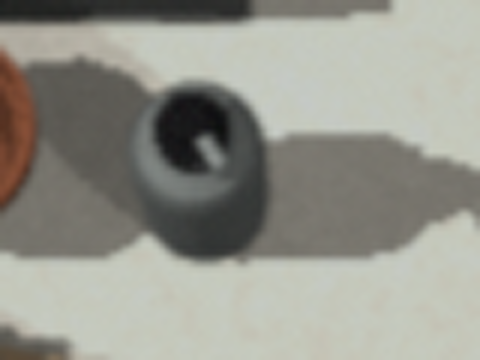

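```bash
python3 - <<'E'
from h import *
cs,ct=cam("scene"),cam("top")
uz=lambda p,o,k:(np.float64(p)+.5)/k-.5+o
th=-.2;o=np.array([.5772,.051]); R=np.array([[np.cos(th),-np.sin(th)],[np.sin(th),np.cos(th)]])
X=tri(cs,ct,uz([(198,122),(135,117)],(310,190),6),uz([(190,132),(220,165)],(230,125),6)); print(X.round(3),((X[:,:2]-o)@R).round(3))
c=plane(ct,uz([(200,197),(200,262)],(230,125),6),0.0); print(c.round(3),((c[:,:2]-o)@R).round(3))
s=telemetry.observe();print(s["tool_pos"],s["tool_rot"],s["qpos"])
E
```

```text
[[0.727 0.047 0.198]
 [0.711 0.031 0.196]] [[0.148 0.025]
 [0.135 0.007]]
[[0.735 0.048 0.   ]
 [0.7   0.048 0.   ]] [[0.156 0.029]
 [0.121 0.022]]
[ 0.40377198 -0.10332928  0.2034071 ] [-3.13309536 -0.04345709 -0.1925717 ] [-0.44865317  0.17444347  1.90415759  0.02251758  1.02321342  1.30318904]
```

The mister's cap is at cradle x near 0.148, so the gripper body (±95 mm) clears it by about 20 mm. Now to the stake.

```bash
python3 -m creep '[0.7,0.023,-0.03,-0.02,0.053, 0.7,0.023,-0.03,-0.02,0.053, 0.7,0.023,-0.028,-0.02,0.053, 0.7,0,0,-0.02,0, 0.7,0,0,0,0]'; python3 - <<'E'
from h import *
s=telemetry.observe();print(s["tool_pos"],s["tool_rot"])
cs,ct=cam("scene"),cam("top")
cv2.imwrite("pics/g1.png",np.hstack([cv2.resize(c["image"][a:a+140,b:b+130],None,fx=3,fy=3,interpolation=cv2.INTER_CUBIC) for c,a,b in((cs,150,150),(ct,170,270))])[:,:,::-1])
E
```

```text
time: 8.6
tool_pos: [0.4774, -0.1857, 0.1216]
tool_rot: [-3.133, -0.046, -0.013]
contact_force: [-0.1, 1.0, -0.6]
opening: 0.0643
[ 0.47735868 -0.1857012   0.12162491] [-3.13298784 -0.04551019 -0.01264065]
```

View pics/g1.png

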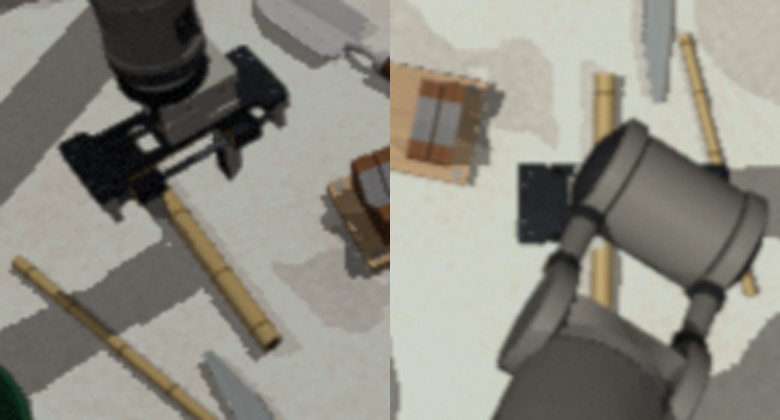

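The jaws straddle the stake. The scene crop shows it running between the fingers, with its free end at (270,343). I'll descend.

```bash
python3 -m creep '[0.7,-0.002,-0.006,-0.03,-0.02, 0.7,0,0,-0.03,0, 0.7,0,0,-0.02,0, 0.7,0,0,-0.007,0, 0.7,0,0,0,0]'
```

```text
time: 9.32
tool_pos: [0.4802, -0.1912, 0.0412]
tool_rot: [-3.141, -0.06, -0.028]
contact_force: [0.7, 0.2, -0.3]
opening: 0.0643
```

```bash
python3 -m creep '[0.7,-0.006,0,-0.008,0, 0.7,0,0,-0.004,0, 0,0,0,0,0, 0,0,0,0,0, 0,0,0,0,0, 0,0,0,0,0,0,0,0,0,0]' 30
```

```text
time: 10.2
tool_pos: [0.4752, -0.1918, 0.031]
tool_rot: [3.14, -0.064, -0.027]
contact_force: [0.3, -0.1, -0.2]
opening: 0.021
```

Gripped (21 mm). Lift and turn in place, before approaching the cradle.

```bash
python3 -m creep '[0,0,0,0.03,0, 0,0,0,0.04,0, 0,0,0,0.04,0, 0,0,0.01,0.02,0.16, 0,0,0.01,0,0.16, 0,0,0.01,0,0.16, 0,0,0.01,0,0.16, 0,0,0.01,0,0.16, 0,0,0.01,0,0.16, 0,0,0.01,0,0.16, 0,0,0.01,0,0.16]'
```

```text
time: 11.58
tool_pos: [0.4732, -0.1089, 0.1646]
tool_rot: [3.14, -0.062, 1.293]
contact_force: [-0.6, -0.2, -0.0]
opening: 0.0211
```

```bash
python3 -m creep '[0,0.02,0.03,0,0.02, 0,0.02,0.03,0,0.02, 0,0.02,0.03,0,0.02, 0,0.02,0.028,0,0.01, 0,0.02,0.025,0,0, 0,0,0,0,0]'; python3 - <<'E'
from h import *
s=telemetry.observe();print(s["tool_pos"],s["tool_rot"])
cs,ct=cam("scene"),cam("top")
a=cs["image"][130:270,230:400];b=ct["image"][150:250,180:330]
cv2.imwrite("pics/p1.png",cv2.resize(a,None,fx=4,fy=4,interpolation=cv2.INTER_CUBIC)[:,:,::-1])
cv2.imwrite("pics/p1t.png",cv2.resize(b,None,fx=5,fy=5,interpolation=cv2.INTER_CUBIC)[:,:,::-1])
E
```

```text
time: 12.32
tool_pos: [0.575, 0.0394, 0.1637]
tool_rot: [-3.142, -0.062, 1.367]
contact_force: [-0.5, -0.9, -0.3]
opening: 0.0208
[0.57495851 0.03935001 0.16367428] [-3.14157623 -0.06152836  1.36705254]
```

View pics/p1.png

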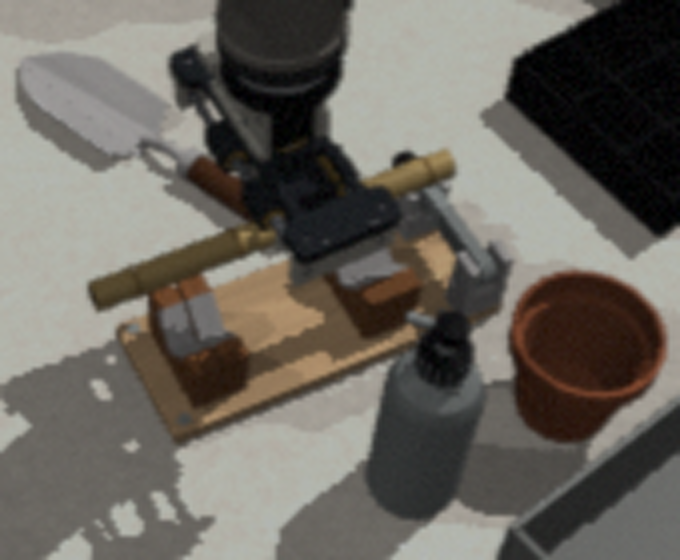

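View pics/p1t.png

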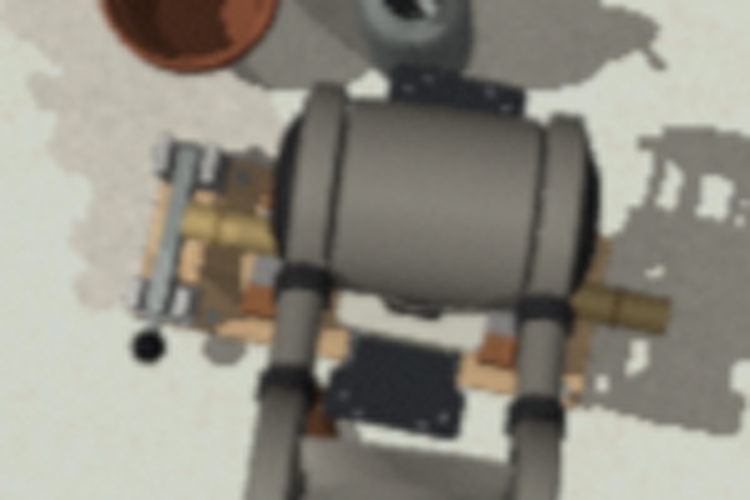

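```bash
python3 - <<'E'
from h import *
cs,ct=cam("scene"),cam("top")
uz=lambda p,o,k:(np.float64(p)+.5)/k-.5+o
th=-.2;o=np.array([.5772,.051]); R=np.array([[np.cos(th),-np.sin(th)],[np.sin(th),np.cos(th)]])
X=tri(cs,ct,uz([(98,292),(449,163)],(230,130),4),uz([(668,316),(182,222)],(180,150),5)); print(X.round(4)); L=(X[:,:2]-o)@R; print(L.round(4)); d=X[1]-X[0]; print(np.linalg.norm(d),"yaw",np.arctan2(d[1],d[0])-np.pi/2,"slope",d[2]/.28)
E
```

```text
[[ 0.5468 -0.0975  0.151 ]
 [ 0.6025  0.177   0.1416]]
[[-0.0003 -0.1516]
 [-0.0002  0.1285]]
0.28029026901427684 yaw -0.20037013154289007 slope -0.03358767540193012
```

Triangulated stake: length 280 mm, cradle x near 0, stop end 11 mm short of the bar, yaw aligned, slope -0.03. I'll lower it into the V.

```bash
python3 -m creep '[0,0,0,-0.025,0, 0,0,0,-0.025,0, 0,0,0,-0.02,0, 0,0,0,-0.008,0, 0,0,0,0,0]'
```

```text
time: 13.15
tool_pos: [0.5726, 0.0326, 0.0856]
tool_rot: [3.14, -0.061, 1.358]
contact_force: [-0.7, -0.1, -0.4]
opening: 0.0216
```

```bash
python3 -m creep '[0,0.003,0.007,-0.003,0.009, 0,0.001,0.003,-0.003,0, 0,0,0,0,0]'
```

```text
time: 13.52
tool_pos: [0.5779, 0.0431, 0.0812]
tool_rot: [3.137, -0.061, 1.368]
contact_force: [-0.4, 0.2, -0.6]
opening: 0.0214
```

```bash
python3 -m creep '[0,-0.0015,0.001,-0.004,0, 0,0,0,-0.002,0, 0,0,0,0,0]'
```

```text
time: 13.9
tool_pos: [0.5762, 0.0445, 0.077]
tool_rot: [3.136, -0.061, 1.368]
contact_force: [0.7, -0.2, -0.8]
opening: 0.0212
```

```bash
python3 -m creep '[0,0.0006,0.003,0,0, 0,0.0004,0.002,0,0, 0,0,0,0,0]'; python3 -m creep '[0,0.0003,0.0015,0,0, 0,0,0,0,0]'
```

```text
time: 14.28
tool_pos: [0.5771, 0.0499, 0.0765]
tool_rot: [3.136, -0.061, 1.368]
contact_force: [-0.3, 1.1, 0.8]
opening: 0.0212
time: 14.52
tool_pos: [0.5772, 0.0516, 0.0763]
tool_rot: [3.137, -0.061, 1.368]
contact_force: [-0.8, 1.0, 0.5]
opening: 0.0206
```

```bash
python3 -m creep '[0,0.0002,0.0015,0,0, 0,0,0,0,0]';python3 -m creep '[0,0.0003,0.0015,0,0, 0,0,0,0,0]'; python3 - <<'E'
from h import *
s=telemetry.observe();print(s["tool_pos"],s["tool_rot"])
cs,ct=cam("scene"),cam("top")
a=cs["image"][130:270,230:400];b=ct["image"][150:250,180:330]
cv2.imwrite("pics/p2.png",cv2.resize(a,None,fx=4,fy=4,interpolation=cv2.INTER_CUBIC)[:,:,::-1])
cv2.imwrite("pics/p2t.png",cv2.resize(b,None,fx=5,fy=5,interpolation=cv2.INTER_CUBIC)[:,:,::-1])
E
```

```text
time: 14.78
tool_pos: [0.5772, 0.0522, 0.0761]
tool_rot: [3.137, -0.06, 1.368]
contact_force: [-0.6, 0.1, 0.4]
opening: 0.0211
time: 15.02
tool_pos: [0.5772, 0.0523, 0.0761]
tool_rot: [3.138, -0.057, 1.368]
contact_force: [-0.3, 0.5, -0.1]
opening: 0.0211
[0.5772147  0.05225518 0.07614077] [ 3.13779377 -0.05733588  1.36839733]
```

View pics/p2.png

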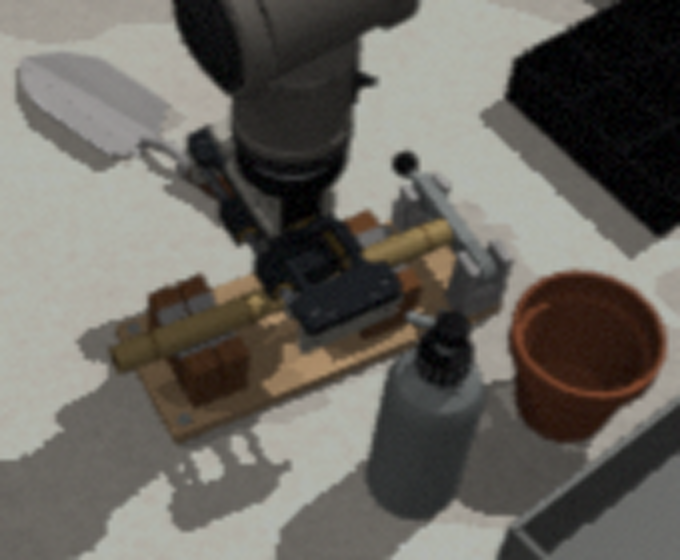

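View pics/p2t.png

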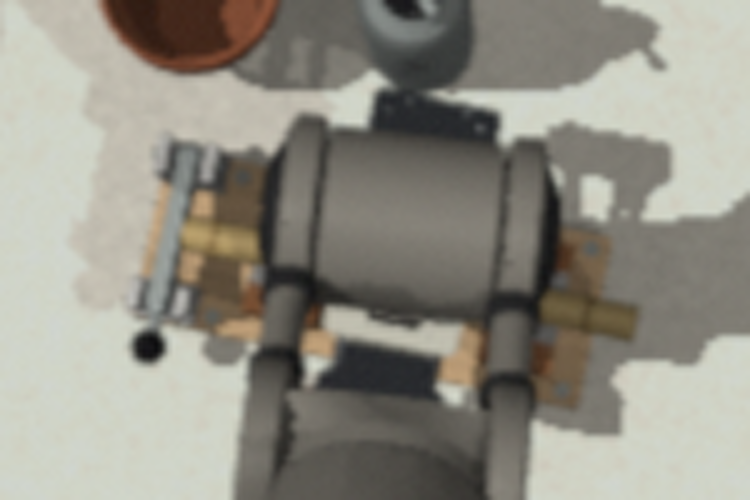

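The stake lies in both Vs with its end at the bar (top zoom (182,237)), and a commanded 1.5 mm slide moved only 0.1 mm, so it is butted. Now I'll press down.

```bash
python3 -m creep '[0,0.0001,0.0005,-0.003,0]'; python3 -m creep '[0,0.0001,0.0005,-0.003,0]';python3 -m creep '[0,0.0001,0.0005,-0.003,0]'
```

```text
time: 15.25
tool_pos: [0.5771, 0.0525, 0.0754]
tool_rot: [3.138, -0.057, 1.369]
contact_force: [-12.9, -6.0, 27.4]
opening: 0.0213
time: 15.38
tool_pos: [0.577, 0.0525, 0.0751]
tool_rot: [3.137, -0.056, 1.37]
contact_force: [-11.7, -5.8, 27.4]
opening: 0.0213
time: 15.5
tool_pos: [0.577, 0.0526, 0.0751]
tool_rot: [3.136, -0.055, 1.371]
contact_force: [-12.0, -5.0, 25.0]
opening: 0.0207
```

```bash
python3 -m creep '[0,-0.001,0.0006,-0.002,0]';python3 -m creep '[0,-0.0006,0.0006,-0.002,0]'; python3 - <<'E'
from h import *
s=telemetry.observe();print(s["contact_force"],s["torque"],s["tool_rot"])
cs,ct=cam("scene"),cam("top")
a=cs["image"][190:250,240:360];b=ct["image"][180:230,200:320]
cv2.imwrite("pics/p3.png",cv2.resize(a,None,fx=6,fy=6,interpolation=cv2.INTER_CUBIC)[:,:,::-1])
cv2.imwrite("pics/p3t.png",cv2.resize(b,None,fx=6,fy=6,interpolation=cv2.INTER_CUBIC)[:,:,::-1])
E
```

```text
time: 15.62
tool_pos: [0.5766, 0.0526, 0.0752]
tool_rot: [3.133, -0.055, 1.371]
contact_force: [-1.4, -4.7, 5.1]
opening: 0.0209
time: 15.75
tool_pos: [0.5766, 0.0526, 0.075]
tool_rot: [3.13, -0.054, 1.371]
contact_force: [-5.7, -5.5, 13.8]
opening: 0.0213
[-5.70803153 -5.47805677 13.80746147] [-0.86919714  0.72905017 -0.03822257] [ 3.13010912 -0.05434962  1.37131734]
```

View pics/p3.png

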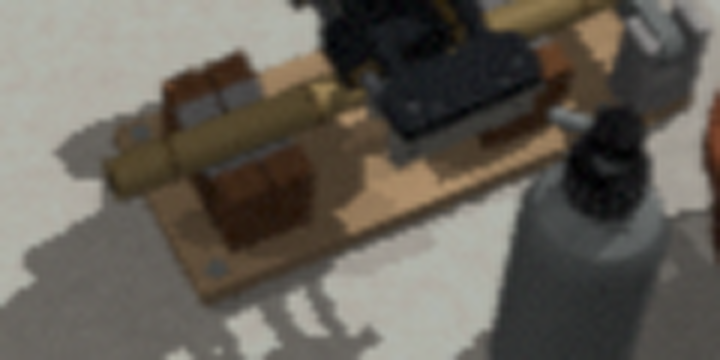

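View pics/p3t.png

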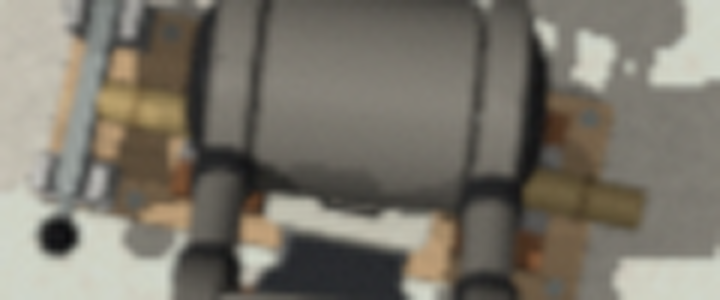

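```bash
python3 - <<'E'
from h import *
cs,ct=cam("scene"),cam("top")
uz=lambda p,o,k:(np.float64(p)+.5)/k-.5+o
th=-.2;o=np.array([.5772,.051]); R=np.array([[np.cos(th),-np.sin(th)],[np.sin(th),np.cos(th)]])
X=tri(cs,ct,uz([(116,176),(620,8)],(240,190),6),uz([(643,208),(99,101)],(200,180),6)); print(X.round(4)); L=(X[:,:2]-o)@R; print(L.round(4)); d=X[1]-X[0]; print(np.linalg.norm(d),"yaw",np.arctan2(d[1],d[0])-np.pi/2,"slope",d[2]/.28)
# expected projections of seated stake ends & prior points
for z in(.0556,):
    E=np.array([[0,-.14],[0,.14]])@R.T+o; E=np.c_[E,[z,z]]
    for c,of in((cs,(240,190)),(ct,(200,180))): print(((proj(c,E)-of+.5)*6-.5).round(0))
E
```

```text
[[ 0.5489 -0.0849  0.0622]
 [ 0.6088  0.1933  0.0371]]
[[-0.0007 -0.1388]
 [ 0.0027  0.1458]]
0.28574355390601797 yaw -0.21221985593812587 slope -0.08981720231467676
[[112. 186.]
 [606. -13.]]
[[643. 207.]
 [100. 101.]]
```

The saw end's height from triangulation (62 mm) is inside the noise seen on the cradle corners. The TCP height (75.0 mm, against 75.6 expected from the grasp) says the stake is seated. I'll centre across the V and press more evenly.

```bash
python3 -m creep '[0,-0.001,0.0008,-0.003,0]';python3 -c "
from cell import telemetry as t
s=t.observe();print(s['contact_force'],s['torque'])"; python3 -m creep '[0,-0.0005,0.0005,-0.003,0]';python3 -c "
from cell import telemetry as t
s=t.observe();print(s['contact_force'],s['torque'])"
```

```text
time: 16.08
tool_pos: [0.5765, 0.0527, 0.0749]
tool_rot: [3.127, -0.054, 1.372]
contact_force: [-7.6, -7.1, 26.7]
opening: 0.0212
[-7.56205556 -7.11703868 26.68251358] [-0.94762084  1.27822927 -0.03481355]
time: 16.2
tool_pos: [0.5765, 0.0527, 0.0749]
tool_rot: [3.124, -0.053, 1.372]
contact_force: [-9.7, -5.0, 24.2]
opening: 0.0211
[-9.68542132 -4.99187913 24.21970492] [-0.6434836   1.55256539  0.05696071]
```

```bash
python3 - <<'E'
from h import *
cs,ct=cam("scene","pics/s5.png"),cam("top","pics/t5.png")
th=-.2;o=np.array([.5772,.051]); R=np.array([[np.cos(th),-np.sin(th)],[np.sin(th),np.cos(th)]])
W=lambda y,z=.0556,x=0:np.r_[R@[x,y]+o,z][None]
def prof(c,y,n=15):
    p=proj(c,W(y))[0]; q=proj(c,W(y+.001))[0]; t=(q-p)/np.linalg.norm(q-p); nn=np.array([-t[1],t[0]])
    u=np.linspace(-9,9,73); P=(p+u[:,None]*nn).astype(np.float32)
    hsv=cv2.cvtColor(c["image"],cv2.COLOR_RGB2HSV)
    v=cv2.remap(c["image"],P[:,0].copy(),P[:,1].copy(),cv2.INTER_LINEAR)[:,0].astype(float)
    return u,v,hsv
for nm,c,ys in(("scene",cs,(-.135,-.125,-.115,-.105,.1,.11,.12)),("top",ct,(-.135,-.125,-.115,.105,.115,.125))):
    for y in ys:
        u,v,_=prof(c,y); s=v[:,0]-v[:,2]; b=(s>30); r=u[b]
        mm=1000/(np.linalg.norm(proj(c,W(y,.0556,.01))-proj(c,W(y)))/.01)
        print(nm,y,"edges",(r.min(),r.max()) if len(r) else None,"mid",r.mean().round(2) if len(r) else None)
E
```

```text
scene -0.135 edges (np.float64(-3.75), np.float64(1.0)) mid -1.38
scene -0.125 edges (np.float64(-6.5), np.float64(5.75)) mid -1.83
scene -0.115 edges (np.float64(-4.25), np.float64(9.0)) mid 2.39
scene -0.105 edges (np.float64(-7.75), np.float64(8.75)) mid 0.43
scene 0.1 edges (np.float64(-7.5), np.float64(9.0)) mid 1.49
scene 0.11 edges (np.float64(-3.5), np.float64(9.0)) mid 2.43
scene 0.12 edges (np.float64(-3.5), np.float64(9.0)) mid 2.75
top -0.135 edges (np.float64(-3.25), np.float64(2.0)) mid -0.62
top -0.125 edges (np.float64(-3.25), np.float64(2.25)) mid -0.5
top -0.115 edges (np.float64(-4.0), np.float64(9.0)) mid 1.47
top 0.105 edges (np.float64(-9.0), np.float64(9.0)) mid 0.0
top 0.115 edges (np.float64(-9.0), np.float64(9.0)) mid 0.0
top 0.125 edges (np.float64(-9.0), np.float64(8.75)) mid -0.12
```

```bash
python3 - <<'E'
import cv2,numpy as np
a=cv2.imread("pics/s5.png")[180:240,250:360];cv2.imwrite("pics/s5z.png",cv2.resize(a,None,fx=7,fy=7,interpolation=cv2.INTER_CUBIC))
E
```

```text
(no output)
```

View pics/s5z.png

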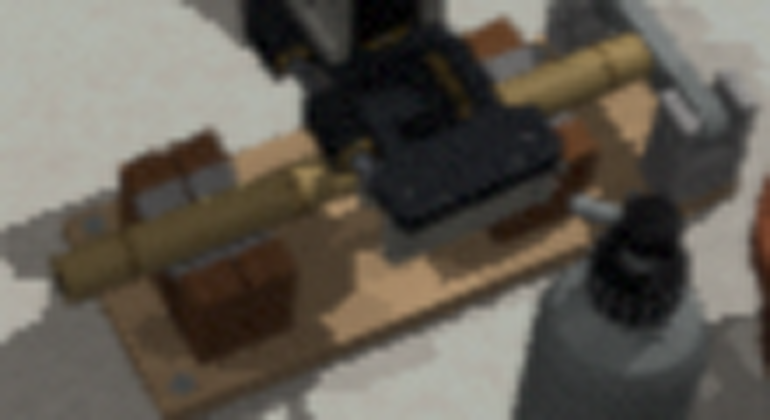

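The scene shows the stake level in both Vs: its upper edge is offset equally at both ends (-3.75 and -3.5 px), so the slope is about 0, and its right end meets the bar at (650,50). Last I'll check that the held push is steady.

```bash
python3 - <<'E'
from h import *
for i in range(4):
    s=telemetry.observe();print(s["time"],s["contact_force"].round(1),s["torque"].round(2),s["tool_pos"].round(4),round(s["opening"],4)); cam("top")
E
```

```text
16.3 [-9.6 -4.5 22.8] [-0.75  1.37 -0.02] [0.5765 0.0527 0.075 ] 0.021
16.35 [-8.3 -5.7 22.2] [-0.7  1.4 -0. ] [0.5765 0.0527 0.075 ] 0.0211
16.4 [-8.4 -6.3 22.8] [-0.74  1.39  0.  ] [0.5765 0.0527 0.075 ] 0.0206
16.45 [-7.9 -4.8 21.7] [-0.74  1.35  0.01] [0.5765 0.0527 0.075 ] 0.0209
```

The hold is steady, but about 7 N of side force loads the far faces more than the near ones. I'll balance it with a little -x.

```bash
python3 -m creep '[0,-0.002,0.001,-0.003,0]';python3 -m creep '[0,-0.0022,0.0012,-0.003,0]'
```

```text
time: 16.62
tool_pos: [0.5763, 0.0528, 0.075]
tool_rot: [3.118, -0.053, 1.373]
contact_force: [-2.1, -7.5, 15.2]
opening: 0.0212
time: 16.75
tool_pos: [0.5762, 0.0528, 0.075]
tool_rot: [3.112, -0.053, 1.373]
contact_force: [-2.9, -8.5, 16.5]
opening: 0.0211
```

```bash
python3 - <<'E'
from h import *
def dark(c,x0,y0,x1,y1):
    m=(c["image"][y0:y1,x0:x1].max(2)<45).astype(np.uint8)
    k,l,st,ce=cv2.connectedComponentsWithStats(m); i=1+st[1:,4].argmax(); return ce[i]+[x0,y0]
for i in range(3):
    cs,ct=cam("scene"),cam("top",f"pics/f{i}.png")
    s=telemetry.observe();print(s["time"],s["contact_force"].round(1),s["torque"].round(2),s["tool_pos"].round(4),round(s["opening"],4))
print("knob",tri(cs,ct,dark(cs,325,162,340,178),dark(ct,203,212,217,226)).round(4))
cv2.imwrite("pics/fs.png",cs["image"][:,:,::-1])
E
```

```text
16.85 [-1.9 -8.6 16.6] [-1.14  0.36 -0.05] [0.5762 0.0528 0.075 ] 0.0212
16.95 [-4.1 -7.7 18.3] [-1.15  0.42 -0.06] [0.5762 0.0528 0.075 ] 0.0212
17.05 [-2.9 -7.3 17. ] [-1.08  0.47 -0.06] [0.5762 0.0528 0.075 ] 0.0213
knob [[0.5368 0.2084 0.0576]]
```

View pics/fs.png

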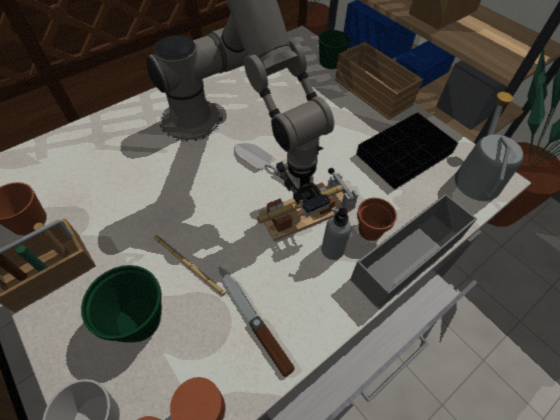

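The picture shows the stake in the cradle around (305,205), held by the gripper. The thin stake, saw, mister, pots, trowel and tray are where they started. The force is steady, so I'll hand in.

```bash
python3 -c "
from cell import workorder, telemetry as t
print(workorder.hand_in()); s=t.observe(); print(s['time'],s['contact_force'],s['tool_pos'])"
```

```text
the job is handed in; nothing more can be done
None
the job is handed in; nothing more can be done
```

I swung the stop bar into its catch by its knob, laid the thick stake in the V against the bar, and handed the job in at about 17 s while still holding and pressing it. The hand-in reported no verdict.

**Last checks:**
- **Bar:** the knob centre measured 56.6 mm high after closing and 57.6 mm at the end, against a nominal 55.6 mm, so the bar reads as home.
- **Stake along the V:** a commanded 1.5 mm slide towards the bar moved it only 0.1 mm, and about 7–8 N now pushes back from the bar.
- **Stake height and slope:** the tool stood at 75.0 mm, against 75.6 mm expected when seated. Its edges in the scene picture show a slope of about 0.
- **Press:** a steady 17 N or so downward. I cut the side force across the V from about 7–11 N to about 1–3 N. I could not measure the forces on the four faces individually; I estimate 5–6 N each.
- **Other things:** none appear to have moved in the final picture.

**Checks that disagreed:**
- **Saw-end height:** triangulating it gave 62 mm instead of 55.6 mm. The fixed cradle corners showed similar errors, so I put it down to calibration and pixel picking.
- **Stop-end position:** this could not be triangulated at the end because the bar hides it in the scene view.
- **Tool tilt:** the tool ended about 3.5 degrees off vertical, because moves turn it only about the vertical.

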